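Dress the grinding-wheel arbor

ROBOT

A 6-joint arm with a two-finger parallel gripper is mounted at the origin on a cart in front of the work surface, level with it; the furniture and walls round the work are solid. World frame = base frame: x ahead of the robot, y to its left, z up, the work surface at z = 0. Lengths are in m, angles in degrees, forces in N, time in s.
With the tool pointing down it reaches from about 0.4 to 0.825 m from the base axis. Payload 7 kg.
Tool frame: the origin (TCP) lies on the centre line of the jaws, within the pads' length; the fingertips stand 17 mm ahead of it and the grasp point (between the pads) lies 2 mm behind it; z points along the fingers, y is the direction in which the jaws open and shut (so a half turn about z gives the same grasp; the last joint's range is limited). The gripper opens to 85 mm and grips with 20 to 120 N. Pads are 22 mm wide; open, the fingers measure 114 mm over their backs; the gripper's body (76 mm by 85 mm) begins 54 mm behind the grasp point. The pads swing forward as they close: fully open they stand 13 mm farther back than shut.
Start: joints at [-55.113, 20.546, 0.682, 0, -70.136, -16.507], TCP at [0.213, -0.641, 0.248] pointing down, gripper open.
Joint ranges: [-176.03, 176.03], [-82.01, 121.73], [-58.28, 71.71], [-173.87, 95.51], [-174.79, -0.11], [-173.66, 173.66]. Speed limits (degrees/s): [136.94, 136.94, 172.46, 180, 180, 180].

INTERFACE

Orientations are given as [roll, pitch, yaw] about the fixed x, y, z axes, in that order (R = Rz(yaw) Ry(pitch) Rx(roll)).
In Python, from station import manip gives the robot as it stands.
- The arm moves only by the tool servo_tool, never from a script. Its argument "targets" is a list of rows, each a list of 2 entries, a list of its own where there are three numbers: the shift along the tool's x, y, z scaled (see below), then the turn about the tool's z scaled (see below). In form: [[[tx, ty, tz], spin], ...]. A call has 1 to 5 rows; each row shifts and turns the commanded pose from where the row before left it, along the tool's axes as they then stand; what a row does not reach is not made up. The controller multiplies each number of a shift by 0.05 m and each number of a turn by pi rad. A row lasts 1/10 s, in which the tool goes at most 50 mm and 8.59 degrees, less where a joint would pass 70% of its speed; a pose out of reach is approached as far as the arm can. A call with a number of a shift or a turn outside -1 to 1 is refused whole. A call with a gripper value outside its range is refused whole. "jaw" is the opening, from 0 (shut) to 1 (fully open), set as the call begins (left out, the last holds). The fingers move at their own pace and stop on an object; "grip_force" is the grip in N (left out, the last holds). Time passes only in rows, so rows that do not move let the fingers close. It gives the time, the measured TCP pose, the force and the opening at its end, in the units of the state.
- manip.get_obs(): the state, without advancing time (a new reading comes with each control period).
- manip.get_image(name): name is "side" or "top"; returns a dict with "pixels" (400x640x3 uint8, red, green, blue), "K" (3x3 intrinsics, pixels), "dist_coeffs" ([k1, k2, p1, p2, k3] as OpenCV has them; the pictures are not rectified), "cam_to_world" (4x4, takes a point from camera to world coordinates). Camera axes: x right, y down, z forward; pixel columns grow to the right and rows downward; lengths in m; the calibration is good to about 2 mm. A picture is of the moment at which its call begins. There is no depth.
- manip.hand_in(): hands the job in, once; it reports no verdict.
The state is a dict: "time_s": time; "joint_positions": joint angles; "joint_velocities": joint speeds; "joint_torque": joint torques, N m; "position": TCP position; "orientation": TCP orientation; "force": force on the tool from outside, world axes, zero at the start; "ft_torque": the same for the moment, N m; "finger_gap": opening from 0.0 (shut) to 1.0 (fully open).
Only numpy, scipy, OpenCV 4.12 (cv2) and the standard library are available. Lean on these libraries where they do the work, as an engineer would, in place of code of your own. Each camera call takes 0.05 s, during which the arm holds its last target.

TASK

Load the grinding-wheel arbor: put the green grinding wheel over the post first, flat on the hub, then the brass spacer ring, then the black cap, open end down, so that all three sit flat on one another. Leave the flux jar, the solder spool and the steel block where they are.

Things in the scene. Friction and masses are not known exactly. Their poses are not given: they have to be found in the camera images.
- arbor_seat (a point): Upright arbor stand, screwed to the bench and immovable: grey round foot 84 mm across and 10 mm high (three small screw heads on it reach 12 mm), dark steel hub 40 mm across whose flat top is 28 mm above the bench, and a vertical steel post 12 mm in diameter that rises 36 mm from the hub top (the last 6 mm taper to 6 mm across). This point is the centre of the hub top, at the foot of the post; z is up along the post.
- wheel_center (a point): Loose green grinding wheel lying flat on the bench: a plain rigid ring 56 mm in outer diameter, 12 mm thick, with a 16 mm through bore lined by a bright steel bush; 80 g or so. The point is its centre, in the middle of the bore, half-way up (6 mm over its underside); z is its axis. Either face may be up.
- spacer_center (a point): Loose brass spacer ring lying flat: 36 mm in outer diameter, 10 mm thick, with a 16 mm through bore; 70 g or so. The point is its centre, half-way up (5 mm over its underside); z is its axis. Either face may be up.
- cap_center (a point): Loose black fluted cap with a bright disc on top, standing open end down: 30 mm in diameter (31 mm over the flutes), 24 mm high, with a plain 16 mm blind bore 17 mm deep in its underside. On the finished stack its rim rests on the spacer and the post goes 14 mm into the bore. The point is its centre, half-way up (12 mm over its lower rim); z is its axis, pointing to the closed top.
- jar: Bystander: cream stoneware flux jar with a knobbed lid, 55 mm across, 60 mm high; origin at the centre of its underside.
- spool: Bystander: green plastic spool of solder wire, 65 x 46 mm, 23 mm high; origin at the centre of its underside.
- block: Bystander: grey square steel bench block 65 x 65 x 19 mm; origin at the centre of its underside.

How it is judged:
By the outcome, as a careful person would: the job done as asked, in the order asked, and still so for the second after the job is handed in, with the robot touching nothing.
It also fails if it takes over 61 s, if anything falls off the work surface, if the arm or the gripper's body presses on something with over 40 N, if the wrist force passes 120 N, or if a joint passes its speed limit or range.

## Working session

There is one attempt and no reset: what is moved stays moved. The work goes in short steps, Python scripts to look and compute and a tool call to move; the robot and the scene stay as the last step left them, time stands still between calls to the robot, and variables do not carry over. Pictures are saved under pics/ and viewed, and the job is handed in when it is done.

Besides the shell and the picture viewer there is one more tool, called after "Call:" as a command line: name --argument value ..., lists and objects as JSON in quotes. servo_tool: Moves the arm, as the interface text tells. Shifts and turns lie within -1 to 1; 1 stands for 0.05 m of shift or pi rad of turn. Its arguments: {"type":"object","properties":{"targets":{"type":"array"},"jaw":{"type":"number"},"grip_force":{"type":"number"}},"required":["targets"]}

```bash
mkdir -p pics; ls; python3 - <<'E'
from station import manip
import cv2
print(manip.get_obs())
for n in("top","side"):
    d=manip.get_image(n); cv2.imwrite(f"pics/{n}0.png",cv2.cvtColor(d["pixels"],cv2.COLOR_RGB2BGR))
    print(n,d["K"],d["dist_coeffs"],d["cam_to_world"])
E
```

```text
pics
{'time_s': 0.0, 'joint_positions': array([-5.51089559e+01,  2.05910167e+01,  6.32185328e-01, -1.97792663e-02,
       -7.01361436e+01, -1.65071485e+01]), 'joint_velocities': array([0.02604273, 0.03584657, 0.05274139, 0.05843994, 0.01711899,
       0.00472656]), 'joint_torque': array([ 4.55032159e-04, -5.83319521e+01,  2.93413317e+01,  6.93685278e+00,
       -6.10019022e-03, -3.09988502e-05]), 'position': array([ 0.21270888, -0.6401147 ,  0.24735739]), 'orientation': array([ 1.79903656e+02, -9.16096577e-03, -1.61622833e+02]), 'force': array([-0.3070977 ,  0.34202154,  0.09307165]), 'ft_torque': array([ 0.05263549, -0.03177154, -0.01069269]), 'finger_gap': 1.0011153172063583}
top [[488.92649634   0.         327.94926985]
 [  0.         488.92649634 196.41985405]
 [  0.           0.           1.        ]] [-0.11684842  0.          0.          0.          0.        ] [[ 1.20938757e-02 -9.93433815e-01  1.13767282e-01  3.99709302e-01]
 [-9.99926450e-01 -1.19114906e-02  2.28280558e-03 -6.93028090e-02]
 [-9.12678341e-04 -1.13786522e-01 -9.93504803e-01  1.20931229e+00]
 [ 0.00000000e+00  0.00000000e+00  0.00000000e+00  1.00000000e+00]]
side [[448.52377534   0.         322.51522869]
 [  0.         448.52377534 200.38473594]
 [  0.           0.           1.        ]] [0.00730643 0.         0.         0.         0.        ] [[-0.30096793  0.56979961 -0.76468733  1.37515373]
 [ 0.95340713  0.19728659 -0.22823858  0.21862522]
 [ 0.02081231 -0.79775084 -0.60262795  0.70511405]
 [ 0.          0.          0.          1.        ]]
```

View pics/top0.png

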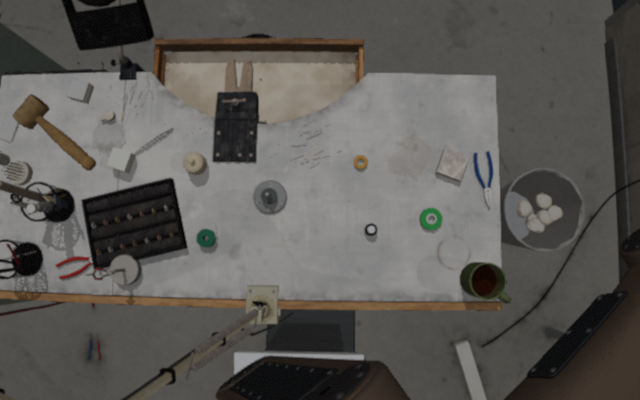

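View pics/side0.png

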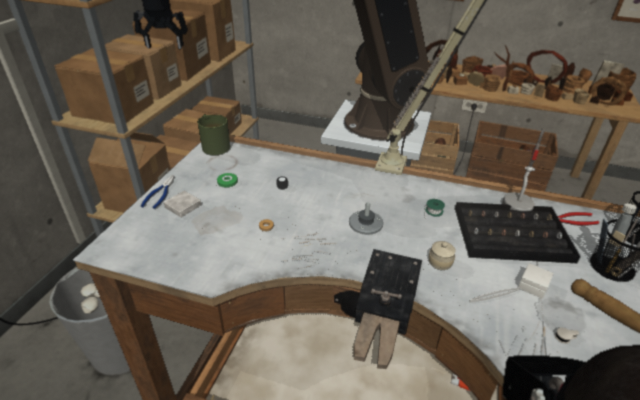

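```bash
cat > h.py <<'E'
from station import manip
import cv2, numpy as np
def ray(d,uv):
    p=cv2.undistortPoints(np.array([[uv]],float),d["K"],d["dist_coeffs"])[0,0]
    T=d["cam_to_world"]; return T[:3,3],T[:3,:3]@np.array([p[0],p[1],1.])
def onplane(d,uv,z):
    o,r=ray(d,uv); return o+r*(z-o[2])/r[2]
def tri(d1,u1,d2,u2):
    A=[];b=[]
    for d,u in((d1,u1),(d2,u2)):
        o,r=ray(d,u); r=r/np.linalg.norm(r); M=np.eye(3)-np.outer(r,r); A.append(M);b.append(M@o)
    return np.linalg.lstsq(np.vstack(A),np.hstack(b),rcond=None)[0]
def proj(d,P):
    T=np.linalg.inv(d["cam_to_world"]); rv=cv2.Rodrigues(T[:3,:3])[0]
    return cv2.projectPoints(np.array([P],float),rv,T[:3,3],d["K"],d["dist_coeffs"])[0][0,0]
def save(d,name,box,s):
    x0,y0,x1,y1=box
    im=cv2.cvtColor(d["pixels"],cv2.COLOR_RGB2BGR)[y0:y1,x0:x1]
    cv2.imwrite("pics/"+name,cv2.resize(im,None,fx=s,fy=s,interpolation=cv2.INTER_CUBIC))
E
python3 - <<'E'
from h import *
t=manip.get_image("top");s=manip.get_image("side")
import pickle;pickle.dump((t,s),open("im0.pkl","wb"))
def tile(d,cs,name):
    im=cv2.cvtColor(d["pixels"],cv2.COLOR_RGB2BGR); ts=[]
    for c in cs:
        x,y=c; ts.append(cv2.resize(im[y-25:y+25,x-25:x+25],(400,400)if 0 else (300,300),interpolation=cv2.INTER_NEAREST))
    cv2.imwrite("pics/"+name,np.vstack([np.hstack(ts[:2]),np.hstack(ts[2:])]))
tc=[(270,197),(431,219),(361,162),(371,230)]
sc=[(366,218),(228,180),(266,225),(282,183)]
tile(t,tc,"t1.png");tile(s,sc,"s1.png")
for a,b,z in zip(tc,sc,(.04,.012,.01,.02)):
    print(onplane(t,a,z),onplane(s,b,z),tri(t,a,s,b))
print("lamp",onplane(t,(263,303),.02),onplane(s,(395,160),.02),"base px",proj(t,[0,0,0]))
E
```

```text
[0.53052544 0.07308032 0.04      ] [0.5631646  0.08383737 0.04      ] [0.53302427 0.07746489 0.0149247 ]
[ 0.48384239 -0.32122209  0.012     ] [ 0.49210598 -0.31331101  0.012     ] [ 0.48353883 -0.32075262  0.00511907]
[ 0.62434952 -0.14784979  0.01      ] [ 0.63026104 -0.14287178  0.01      ] [ 0.62486241 -0.1469471   0.00470974]
[ 0.45493847 -0.17228318  0.02      ] [ 0.46787828 -0.16598251  0.02      ] [ 0.45510973 -0.17231768  0.01023025]
lamp [0.27580498 0.08664224 0.02      ] [0.25211219 0.09917972 0.02      ] base px [297.84993929 416.45739927]
```

View pics/t1.png

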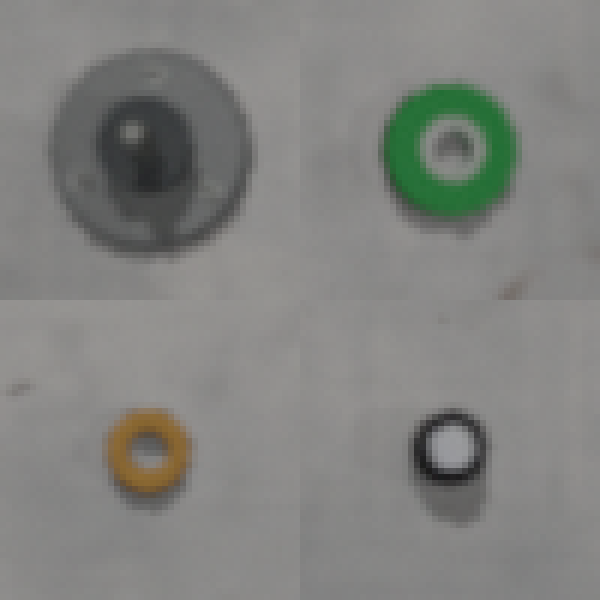

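View pics/s1.png

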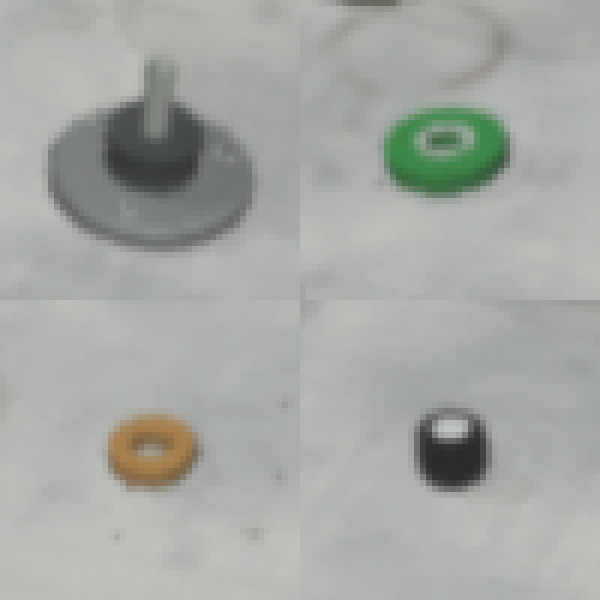

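```bash
cat > m.py <<'E'
from h import *
def blob(d,c,f,r=25):
    x,y=c; im=cv2.resize(d["pixels"][y-r:y+r,x-r:x+r],None,fx=8,fy=8,interpolation=cv2.INTER_CUBIC)
    hsv=cv2.cvtColor(im,cv2.COLOR_RGB2HSV).astype(int)
    m=f(hsv).astype(np.uint8)
    cs=cv2.findContours(m,cv2.RETR_EXTERNAL,cv2.CHAIN_APPROX_NONE)[0]
    k=cv2.convexHull(max(cs,key=cv2.contourArea)); M=cv2.moments(k)
    g=np.array([M["m10"]/M["m00"],M["m01"]/M["m00"]]); bb=cv2.boundingRect(k)
    return (g+.5)/8-.5+[x-r,y-r], np.array(bb[2:])/8
green=lambda h:(h[...,0]>45)&(h[...,0]<80)&(h[...,1]>110)
brass=lambda h:(h[...,0]>8)&(h[...,0]<28)&(h[...,1]>75)
dark=lambda h:(h[...,2]<85)
E
python3 - <<'E'
from m import *; import pickle
t,s=pickle.load(open("im0.pkl","rb"))
for n,a,b,f,z in(("wheel",(431,219),(228,180),green,.006),("spacer",(361,162),(266,225),brass,.005),("cap",(371,230),(282,183),dark,.012)):
    pa,ba=blob(t,a,f);pb,bb=blob(s,b,f)
    print(n,pa,ba,pb,bb,onplane(t,pa,z),onplane(s,pb,z),tri(t,pa,s,pb))
for P in([.533,.073,0],):
    print([t["pixels"][197,270+k].tolist() for k in range(-24,25,4)],[s["pixels"][224,366+k].tolist() for k in range(-24,25,4)])
# lamp: pair along lines
for a in((230,325),(200,350),(170,373),(135,398)):
    best=None
    for v in range(0,165,2):
        u=395+(160-v)*85/160
        o1,r1=ray(t,a);o2,r2=ray(s,(u,v));n=np.cross(r1,r2);n/=np.linalg.norm(n)
        g=abs(n@(o1-o2)); 
        if best is None or g<best[0]: best=(g,v,tri(t,a,s,(u,v)))
    print(a,best)
save(t,"t2.png",(245,172,295,222),10);save(s,"s2.png",(340,190,395,240),10)
E
```

```text
wheel [430.51595737 218.64052284] [21.25  21.125] [226.73782026 179.51940976] [19.   12.75] [ 0.48514447 -0.32128162  0.006     ] [ 0.4835079  -0.32221121  0.006     ] [ 0.48509841 -0.32112245  0.00725592]
spacer [360.23239654 161.85179824] [13.75  14.125] [265.82872754 224.60601908] [14.25 11.5 ] [ 0.62563771 -0.1462536   0.005     ] [ 0.62368507 -0.14644126  0.005     ] [ 0.62527989 -0.14593309  0.00643912]
cap [370.4105512  229.66638418] [12.5  12.75] [281.93481622 183.03944477] [10.875 10.625] [ 0.45611148 -0.17152703  0.012     ] [ 0.4575146  -0.17057032  0.012     ] [ 0.45609065 -0.17141236  0.01089113]
[[135, 134, 133], [131, 131, 130], [93, 94, 93], [98, 99, 99], [59, 62, 63], [57, 57, 58], [48, 48, 48], [62, 63, 65], [99, 100, 100], [105, 105, 105], [94, 94, 93], [142, 141, 140], [146, 145, 144]] [[185, 188, 184], [184, 186, 183], [107, 110, 109], [124, 128, 127], [123, 127, 126], [97, 100, 100], [77, 80, 80], [84, 87, 87], [114, 118, 117], [113, 117, 116], [116, 119, 118], [159, 162, 160], [165, 167, 165]]
(230, 325) (np.float64(5.992531389018642e-05), 120, array([0.24085802, 0.13996871, 0.14945178]))
(200, 350) (np.float64(0.0015948020885910724), 80, array([0.2071233 , 0.17597536, 0.25510458]))
(170, 373) (np.float64(0.001148679615423527), 42, array([0.18388314, 0.20577178, 0.34949094]))
(135, 398) (np.float64(0.0013416692914730412), 4, array([0.16358343, 0.23434488, 0.43715606]))
```

View pics/t2.png

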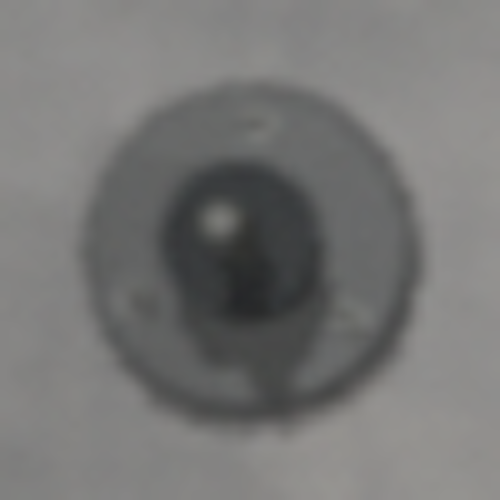

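View pics/s2.png

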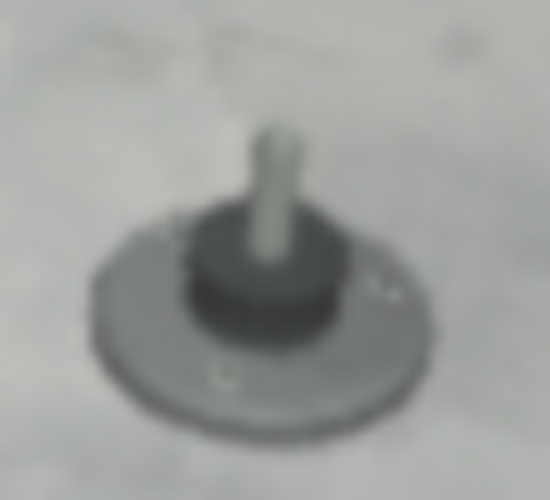

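```bash
python3 - <<'E'
from h import *; import pickle
t,s=pickle.load(open("im0.pkl","rb"))
T=lambda x,y:((x+.5)/10-.5+245,(y+.5)/10-.5+172)
S=lambda x,y:((x+.5)/10-.5+340,(y+.5)/10-.5+190)
print("top foot",onplane(t,T(253,247),.005))
print("top hub",onplane(t,T(242.5,241),.022))
print("top tip",onplane(t,T(217,217),.062))
print("side foot",onplane(s,S(262,320),.005))
print("side tip",onplane(s,S(278,132),.062))
print("tri tip",tri(t,T(217,217),s,S(278,130)))
P=[.533,.075,0]
for p in ([0,0,.028],[0,0,.064],[0,0,.005]):
    q=np.add(P,p); print(p,(proj(t,q)-[245,172])*10+4.5,(proj(s,q)-[340,190])*10+4.5)
# gradient tools: foot edges by column/row profiles
g=cv2.cvtColor(s["pixels"],cv2.COLOR_RGB2GRAY).astype(int)
for v in (205,208,211,214): print(v,g[v,355:380].tolist())
g=cv2.cvtColor(t["pixels"],cv2.COLOR_RGB2GRAY).astype(int)
print(g[188:198,260:275])
E
```

```text
top foot [0.53631085 0.07776394 0.005     ]
top hub [0.53583052 0.07830631 0.022     ]
top tip [0.53689327 0.07954317 0.062     ]
side foot [0.53403621 0.07927983 0.005     ]
side tip [0.53316625 0.07835668 0.062     ]
tri tip [0.53654031 0.07900127 0.06519522]
[0, 0, 0.028] [252.74337417 249.8604838 ] [253.21018645 240.55603779]
[0, 0, 0.064] [234.64355561 232.56222207] [265.01366359 122.081259  ]
[0, 0, 0.005] [263.75148931 260.37941246] [245.9152328 313.8000868]
205 [185, 184, 183, 182, 182, 184, 186, 188, 187, 173, 135, 125, 137, 140, 138, 152, 166, 169, 167, 166, 167, 167, 168, 168, 168]
208 [187, 185, 184, 183, 183, 183, 186, 184, 181, 163, 131, 126, 131, 131, 136, 158, 167, 166, 167, 167, 168, 169, 168, 168, 169]
211 [176, 167, 149, 147, 133, 111, 93, 82, 79, 87, 114, 129, 133, 122, 98, 86, 96, 121, 146, 159, 165, 166, 167, 166, 164]
214 [126, 124, 125, 108, 86, 78, 77, 78, 79, 91, 115, 129, 128, 114, 86, 75, 73, 73, 74, 86, 110, 122, 130, 140, 153]
[[ 99 100  99  97  94  89  81  74  73  74  76  82  91 101 103]
 [ 99  99  95  88  77  69  64  62  60  59  61  64  72  86  94]
 [ 99  95  89  75  66  61  60  61  61  60  60  61  61  67  79]
 [ 98  93  79  67  59  62  65  65  64  61  60  62  62  61  65]
 [ 97  87  71  60  62  73  87  88  75  64  61  61  61  60  62]
 [ 94  79  64  57  66  90 111 112  92  67  59  60  63  62  60]
 [ 91  73  57  58  66  91 113 113  90  62  55  60  62  62  63]
 [ 87  68  59  58  62  77  90  89  69  54  53  59  61  63  63]
 [ 88  68  57  58  58  62  66  65  55  49  50  57  62  63  63]
 [ 91  72  61  58  60  57  57  55  50  49  48  53  61  63  63]]
```

```bash
cat > go.py <<'E'
import sys
from h import *
from scipy.spatial.transform import Rotation as R
o=manip.get_obs(); r,p,y=o["orientation"]
M=R.from_euler("xyz",[r,p,y],degrees=True).as_matrix()
d=np.array([float(v) for v in sys.argv[1:4]])-o["position"]
print("t",round(o["time_s"],2),"pos",o["position"].round(4),"ori",o["orientation"].round(2),"F",o["force"].round(1),"gap",round(float(o["finger_gap"]),3))
print("need tool units",(M.T@d/.05).round(3),"norm mm",round(np.linalg.norm(d)*1e3,1))
E
python3 go.py .4845 -.3215 .10
```

```text
t 0.2 pos [ 0.2127 -0.6403  0.2477] ori [ 1.7994e+02 -1.0000e-02 -1.6162e+02] F [-0.1  0.7  0.8] gap 1.0
need tool units [-7.169  4.334  2.958] norm mm 444.2
```

Call:
servo_tool --targets '[[[-0.7, 0.4, 0.2], 0], [[-0.7, 0.4, 0.2], 0], [[-0.7, 0.4, 0.2], 0], [[-0.7, 0.4, 0.2], 0], [[-0.7, 0.4, 0.2], 0]]' --jaw 1 --grip_force 40

```text
time_s: 0.7
position: [0.3481, -0.4891, 0.1979]
orientation: [180.0, 0.0, -161.6]
force: [0.9, -0.2, 0.3]
finger_gap: 1.0
```

Call:
servo_tool --targets '[[[-0.7, 0.45, 0.35], 0], [[-0.7, 0.45, 0.35], 0], [[-0.7, 0.45, 0.35], 0], [[-0.7, 0.45, 0.35], 0], [[-0.3, 0.3, 0.2], 0]]'

```text
time_s: 1.2
position: [0.4628, -0.3396, 0.1169]
orientation: [180.0, -0.0, -161.5]
force: [0.5, -0.3, -0.3]
finger_gap: 0.998
```

```bash
python3 go.py .4845 -.3215 .06
```

```text
t 1.2 pos [ 0.4628 -0.3396  0.1169] ori [ 1.7996e+02 -4.0000e-02 -1.6152e+02] F [ 0.5 -0.3 -0.3] gap 0.998
need tool units [-0.528  0.205  1.138] norm mm 63.6
```

Call:
servo_tool --targets '[[[0, 0, 0], 0], [[0, 0, 0], 0]]'

```text
time_s: 1.4
position: [0.4615, -0.3415, 0.1181]
orientation: [180.0, -0.0, -161.5]
force: [0.3, -0.2, -0.2]
finger_gap: 1.004
```

```bash
python3 go.py .4845 -.3215 .06
```

```text
t 1.4 pos [ 0.4615 -0.3415  0.1181] ori [ 1.7998e+02 -3.0000e-02 -1.6153e+02] F [ 0.3 -0.2 -0.2] gap 1.004
need tool units [-0.563  0.234  1.162] norm mm 65.6
```

Call:
servo_tool --targets '[[[-0.28, 0.12, 0.4], 0], [[-0.28, 0.11, 0.4], 0], [[0, 0, 0.36], 0], [[0, 0, 0], 0], [[0, 0, 0], 0]]' --jaw 0.75

```text
time_s: 1.9
position: [0.484, -0.3231, 0.0608]
orientation: [-180.0, -0.0, -161.7]
force: [-0.1, 0.8, 1.1]
finger_gap: 0.75
```

```bash
python3 go.py .4845 -.3215 .02; python3 - <<'E'
from h import *
t=manip.get_image("top");s=manip.get_image("side")
save(t,"t3.png",(390,180,470,260),7);save(s,"s3.png",(180,110,280,210),6)
E
```

```text
t 1.9 pos [ 0.484  -0.3231  0.0608] ori [-1.7999e+02 -2.0000e-02 -1.6167e+02] F [-0.1  0.8  1.1] gap 0.75
need tool units [-0.02   0.027  0.816] norm mm 40.8
```

View pics/t3.png

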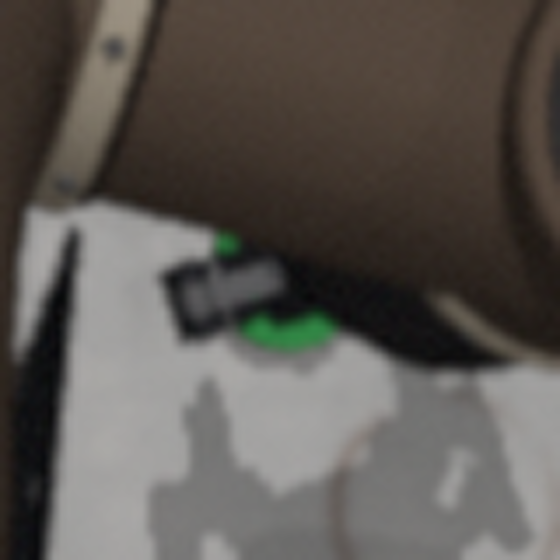

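View pics/s3.png

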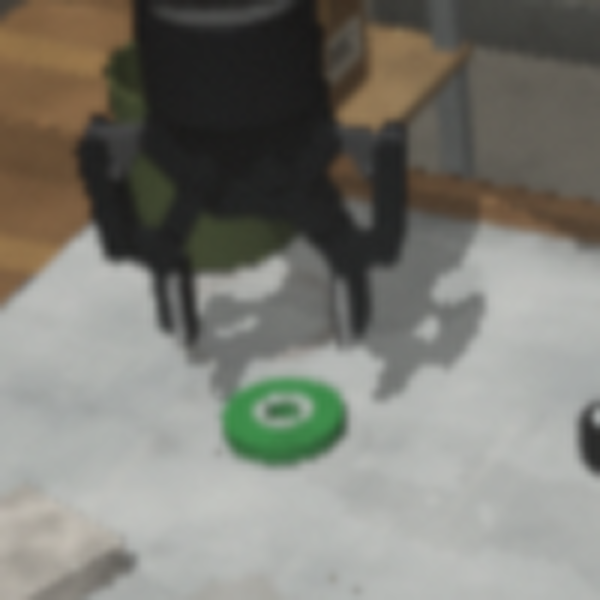

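```bash
python3 - <<'E'
from h import *; import pickle
t,s=pickle.load(open("im0.pkl","rb"))
for z in(.04,.044,.05,.056): print(z,(proj(s,[.484,-.323,z])-[180,110])*6+2.5)
E
```

```text
0.04 [272.62087154 357.1898187 ]
0.044 [271.63305146 349.67500641]
0.05 [270.14373574 338.34601308]
0.056 [268.64524151 326.94833115]
```

Call:
servo_tool --targets '[[[-0.02, 0.02, 0.4], 0], [[0, 0, 0.35], 0], [[0, 0, 0.1], 0], [[0, 0, 0], 0], [[0, 0, 0], 0]]'

```text
time_s: 2.5
position: [0.4855, -0.3213, 0.0189]
orientation: [-179.9, 0.1, -161.6]
force: [0.7, -0.6, 0.7]
finger_gap: 0.748
```

Call:
servo_tool --targets '[[[0, 0, 0], 0], [[0, 0, 0], 0], [[0, 0, 0], 0], [[0, 0, 0], 0], [[0, 0, 0], 0]]' --jaw 0

```text
time_s: 3.0
position: [0.4857, -0.3213, 0.0195]
orientation: [-179.9, 0.1, -161.6]
force: [-1.1, 1.0, 6.4]
finger_gap: 0.621
```

```bash
python3 go.py .4845 -.3215 .1
```

```text
t 3.0 pos [ 0.4857 -0.3213  0.0195] ori [-1.7992e+02  9.0000e-02 -1.6160e+02] F [-1.1  1.   6.4] gap 0.621
need tool units [ 0.021  0.002 -1.61 ] norm mm 80.5
```

Call:
servo_tool --targets '[[[0, 0, -0.1], 0], [[0, 0, -0.3], 0], [[0, 0, -0.6], 0], [[0, 0, -0.6], 0], [[0, 0, 0], 0]]'

```text
time_s: 3.5
position: [0.4876, -0.322, 0.1028]
orientation: [-179.7, 0.3, -161.6]
force: [0.0, 0.2, -0.2]
finger_gap: 0.623
```

```bash
python3 go.py .535 .0787 .12; python3 - <<'E'
from h import *
s=manip.get_image("side")
save(s,"s4.png",(180,90,280,190),6)
E
```

```text
t 3.5 pos [ 0.4876 -0.322   0.1028] ori [-179.71    0.35 -161.56] F [ 0.   0.2 -0.2] gap 0.623
need tool units [-3.436  7.301 -0.36 ] norm mm 403.8
```

View pics/s4.png

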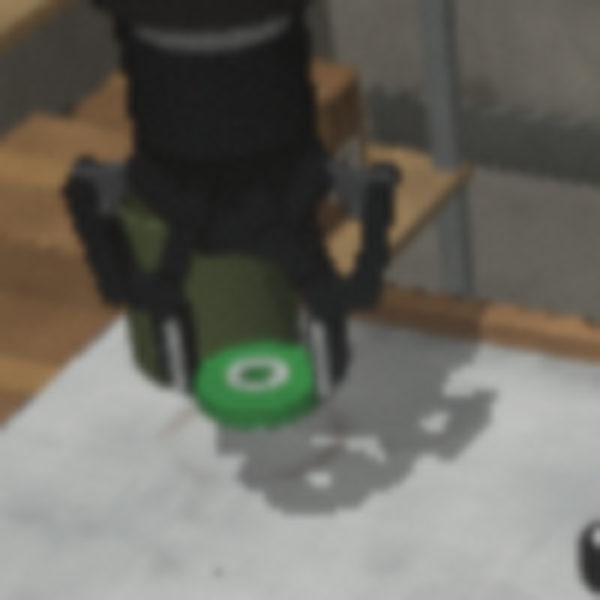

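Call:
servo_tool --targets '[[[-0.2, 0.4, -0.1], 0], [[-0.35, 0.75, -0.1], 0], [[-0.35, 0.75, -0.1], 0], [[-0.35, 0.75, 0], 0], [[-0.35, 0.75, 0], 0]]'

```text
time_s: 4.05
position: [0.5068, -0.1329, 0.1126]
orientation: [180.0, -0.0, -161.6]
force: [0.9, 0.3, -0.8]
finger_gap: 0.62
```

Call:
servo_tool --targets '[[[-0.35, 0.75, 0], 0], [[-0.35, 0.75, 0], 0], [[-0.35, 0.75, 0], 0], [[-0.35, 0.75, 0], 0], [[-0.3, 0.7, 0], 0]]'

```text
time_s: 4.55
position: [0.5292, 0.0698, 0.1125]
orientation: [180.0, -0.0, -161.6]
force: [0.5, -0.6, -0.9]
finger_gap: 0.624
```

Call:
servo_tool --targets '[[[0, 0, 0], 0], [[0, 0, 0], 0], [[0, 0, 0], 0]]'

```text
time_s: 4.85
position: [0.529, 0.0674, 0.1124]
orientation: [180.0, -0.1, -161.6]
force: [0.0, 0.3, -0.4]
finger_gap: 0.621
```

```bash
python3 go.py .535 .0787 .09; python3 - <<'E'
from h import *
t=manip.get_image("top");s=manip.get_image("side")
save(t,"t5.png",(230,150,310,230),7);save(s,"s5.png",(310,120,430,240),5)
E
```

```text
t 4.85 pos [0.529  0.0674 0.1124] ori [ 1.8000e+02 -6.0000e-02 -1.6163e+02] F [ 0.   0.3 -0.4] gap 0.621
need tool units [-0.185  0.176  0.448] norm mm 25.8
```

View pics/t5.png

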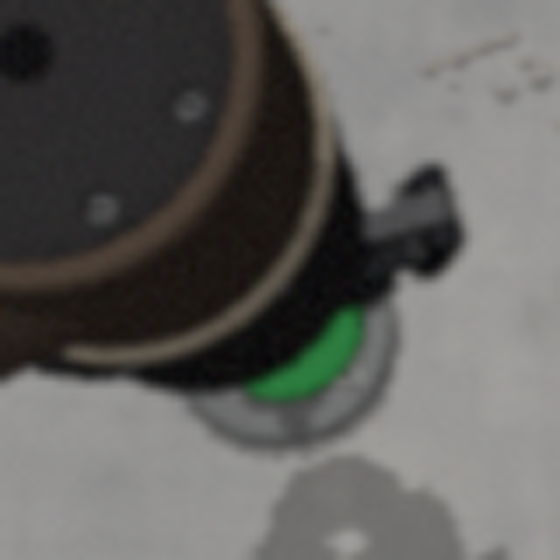

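View pics/s5.png

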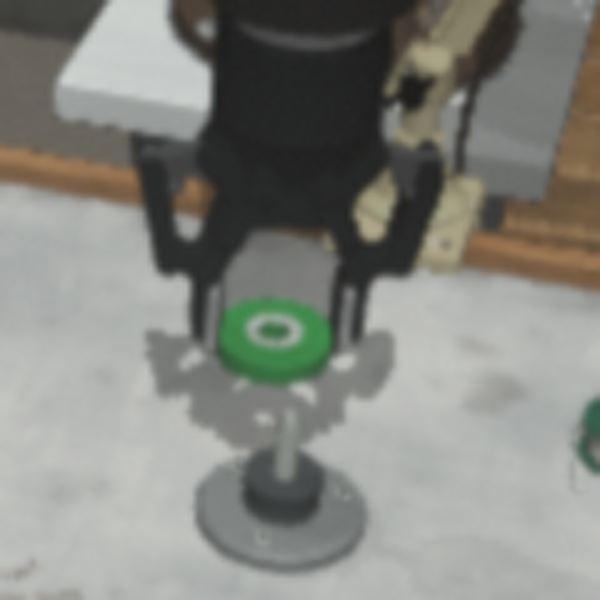

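```bash
python3 - <<'E'
from m import *
s=manip.get_image("side"); p,b=blob(s,(365,187),green); o=manip.get_obs()
print(p,b,onplane(s,p,o["position"][2]-.0135),o["position"])
E
```

```text
[364.49262833 187.51042197] [22.125 15.625] [0.52655495 0.06690463 0.09920459] [0.52935264 0.0669824  0.11270459]
```

```bash
python3 go.py .536 .079 .085
```

```text
t 5.0 pos [0.5294 0.067  0.1127] ori [-1.800e+02 -2.000e-02 -1.617e+02] F [-0.2 -0.1 -1. ] gap 0.618
need tool units [-0.202  0.186  0.554] norm mm 30.9
```

Call:
servo_tool --targets '[[[-0.1, 0.1, 0.1], 0], [[-0.1, 0.09, 0.2], 0], [[0, 0, 0.2], 0], [[0, 0, 0], 0], [[0, 0, 0], 0]]'

```text
time_s: 5.5
position: [0.5357, 0.0799, 0.0871]
orientation: [-180.0, -0.1, -161.6]
force: [0.0, -0.3, -0.0]
finger_gap: 0.623
```

```bash
python3 go.py .536 .079 .0485;  python3 - <<'E'
from m import *
s=manip.get_image("side"); 
p,b=blob(s,(366,198),green); o=manip.get_obs()
print(p,b,onplane(s,p,o["position"][2]-.0135),o["position"])
save(s,"s6.png",(310,140,430,240),5)
E
```

```text
t 5.5 pos [0.5357 0.0799 0.0871] ori [-1.7998e+02 -1.0000e-01 -1.6161e+02] F [ 0.  -0.3 -0. ] gap 0.623
need tool units [-0.002 -0.019  0.771] norm mm 38.6
[368.47207979 198.95148563] [22.   16.25] [0.53360712 0.08016442 0.07401848] [0.53594251 0.0800291  0.08751848]
```

View pics/s6.png

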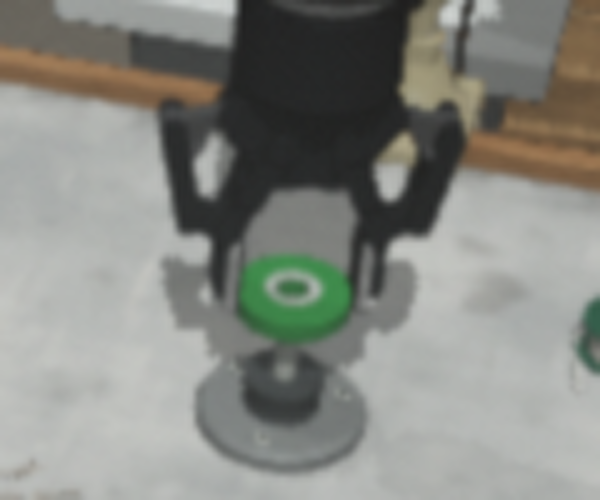

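Bush is at about (368.5, 199), over the post; the wheel's off +1 mm in y. Correct and descend.

Call:
servo_tool --targets '[[[0, -0.02, 0.1], 0], [[0, 0, 0.15], 0], [[0, 0, 0.1], 0], [[0, 0, 0], 0]]'

```text
time_s: 5.95
position: [0.5358, 0.0789, 0.0693]
orientation: [-180.0, -0.1, -161.6]
force: [-0.2, -1.1, -0.8]
finger_gap: 0.625
```

```bash
python3 go.py .536 .079 .0485
```

```text
t 5.95 pos [0.5358 0.0789 0.0693] ori [-1.7999e+02 -9.0000e-02 -1.6163e+02] F [-0.2 -1.1 -0.8] gap 0.625
need tool units [-0.006  0.001  0.416] norm mm 20.8
```

Call:
servo_tool --targets '[[[0, 0, 0.15], 0], [[0, 0, 0.15], 0], [[0, 0, 0.08], 0], [[0, 0, 0.03], 0], [[0, 0, 0], 0]]'

```text
time_s: 6.45
position: [0.5363, 0.0791, 0.0495]
orientation: [-180.0, -0.0, -161.6]
force: [-1.3, 0.2, -0.4]
finger_gap: 0.622
```

```bash
python3 go.py .536 .079 .0475
```

```text
t 6.45 pos [0.5363 0.0791 0.0495] ori [-1.7999e+02 -3.0000e-02 -1.6162e+02] F [-1.3  0.2 -0.4] gap 0.622
need tool units [ 0.006 -0.001  0.04 ] norm mm 2.0
```

Call:
servo_tool --targets '[[[0, 0, 0.02], 0], [[0, 0, 0.02], 0], [[0, 0, 0], 0]]'

```text
time_s: 6.75
position: [0.5364, 0.0792, 0.0479]
orientation: [180.0, 0.0, -161.6]
force: [-0.5, 0.6, -0.9]
finger_gap: 0.623
```

Call:
servo_tool --targets '[[[0, 0, 0], 0], [[0, 0, 0], 0], [[0, 0, 0], 0], [[0, 0, 0], 0]]' --jaw 0.85

```text
time_s: 7.15
position: [0.5364, 0.0792, 0.0479]
orientation: [180.0, 0.0, -161.6]
force: [0.3, -0.5, -0.3]
finger_gap: 0.847
```

Call:
servo_tool --targets '[[[0, 0, -0.3], 0], [[0, 0, -0.7], 0], [[0, 0, -0.7], 0], [[0, 0, -0.1], 0], [[0, 0, 0], 0]]'

```text
time_s: 7.65
position: [0.537, 0.0796, 0.1392]
orientation: [180.0, 0.2, -161.6]
force: [0.4, 0.0, -0.0]
finger_gap: 0.849
```

```bash
python3 go.py .6247 -.1463 .11;  python3 - <<'E'
from m import *
s=manip.get_image("side"); 
p,b=blob(s,(366,214),green); o=manip.get_obs()
print(p,b,onplane(s,p,.034))
save(s,"s7.png",(310,140,430,240),5)
E
```

```text
t 7.65 pos [0.537  0.0796 0.1392] ori [ 179.97    0.18 -161.62] F [ 0.4  0.  -0. ] gap 0.849
need tool units [-0.238 -4.84   0.582] norm mm 244.0
[366.38503502 212.75510196] [21.25  16.125] [0.53608069 0.07897595 0.034     ]
```

View pics/s7.png

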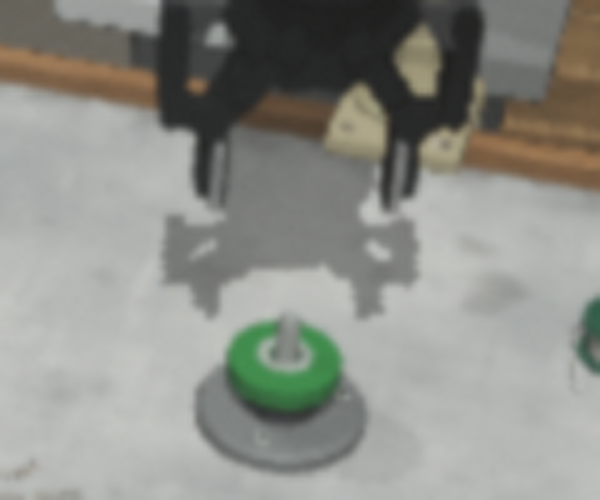

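Call:
servo_tool --targets '[[[-0.05, -0.5, 0], 0], [[-0.05, -0.8, 0], 0], [[-0.05, -0.8, 0.1], 0], [[-0.05, -0.8, 0.1], 0], [[-0.05, -0.8, 0.2], 0]]' --jaw 0.6

```text
time_s: 8.2
position: [0.6065, -0.0939, 0.1163]
orientation: [180.0, -0.1, -161.6]
force: [1.7, 1.0, 0.4]
finger_gap: 0.603
```

Call:
servo_tool --targets '[[[0, -0.75, 0.3], 0], [[0, -0.4, 0.3], 0], [[0, 0, 0.3], 0], [[0, 0, 0], 0], [[0, 0, 0], 0]]'

```text
time_s: 8.7
position: [0.6238, -0.147, 0.0715]
orientation: [180.0, -0.2, -161.6]
force: [0.3, -0.5, -0.1]
finger_gap: 0.597
```

```bash
python3 go.py .6260 -.1463 .0215;  python3 - <<'E'
from m import *
t=manip.get_image("top");s=manip.get_image("side")
save(s,"s8.png",(220,160,310,250),6)
for n,d,c in(("t",t,(361,162)),("s",s,(266,225))):
    p,b=blob(d,c,brass); print(n,p,b,onplane(d,p,.005))
E
```

```text
t 8.7 pos [ 0.6238 -0.147   0.0715] ori [ 1.7996e+02 -1.6000e-01 -1.6162e+02] F [ 0.3 -0.5 -0.1] gap 0.597
need tool units [-0.048 -0.002  1.   ] norm mm 50.1
t [363.60595415 141.30894194] [50. 11.] [ 0.67829909 -0.15458599  0.005     ]
s [265.8323118  224.61517462] [14.25 11.5 ] [ 0.62371371 -0.14641961  0.005     ]
```

View pics/s8.png

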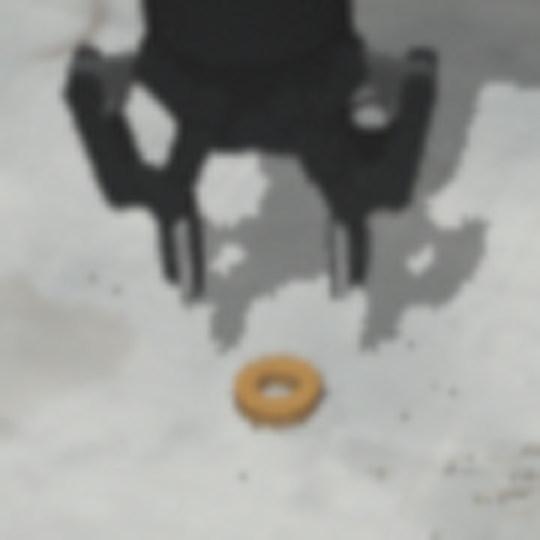

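Call:
servo_tool --targets '[[[-0.04, 0, 0.4], 0], [[0, 0, 0.4], 0], [[0, 0, 0.15], 0], [[0, 0, 0.04], 0], [[0, 0, 0], 0]]'

```text
time_s: 9.3
position: [0.6271, -0.1461, 0.024]
orientation: [-180.0, 0.0, -161.6]
force: [-1.4, -0.5, -0.5]
finger_gap: 0.602
```

Call:
servo_tool --targets '[[[0, 0, 0], 0], [[0, 0, 0], 0], [[0, 0, 0], 0], [[0, 0, 0], 0], [[0, 0, 0], 0]]' --jaw 0

```text
time_s: 9.8
position: [0.6274, -0.1463, 0.0248]
orientation: [-180.0, 0.1, -161.6]
force: [-1.4, 1.2, 6.2]
finger_gap: 0.369
```

```bash
python3 go.py .6247 -.1463 .1;  python3 - <<'E'
from m import *
s=manip.get_image("side")
save(s,"s9.png",(220,160,310,250),6)
E
```

```text
t 9.8 pos [ 0.6274 -0.1463  0.0248] ori [-1.7996e+02  1.1000e-01 -1.6160e+02] F [-1.4  1.2  6.2] gap 0.369
need tool units [ 0.048  0.016 -1.504] norm mm 75.2
```

View pics/s9.png

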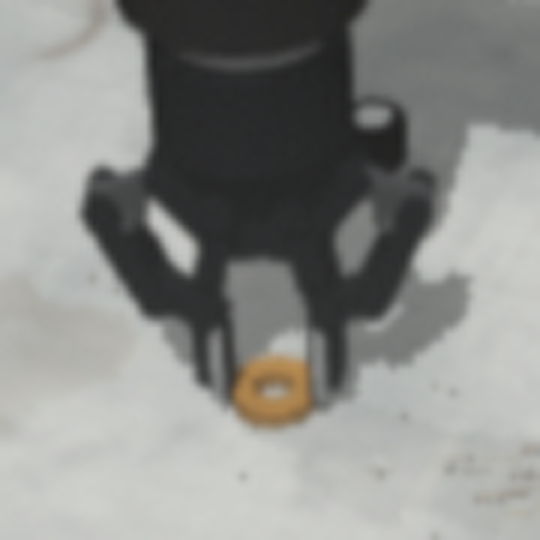

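Call:
servo_tool --targets '[[[0, 0, -0.1], 0], [[0, 0, -0.4], 0], [[0.05, 0.2, -0.7], 0], [[0.05, 0.4, -0.7], 0], [[0.05, 0.7, -0.1], 0]]'

```text
time_s: 10.35
position: [0.6017, -0.0876, 0.1282]
orientation: [-179.9, 0.4, -161.7]
force: [0.0, 1.1, -0.4]
finger_gap: 0.366
```

```bash
python3 go.py .536 .079 .115
```

```text
t 10.35 pos [ 0.6017 -0.0876  0.1282] ori [-179.86    0.42 -161.69] F [ 0.   1.1 -0.4] gap 0.366
need tool units [0.202 3.577 0.255] norm mm 179.6
```

Call:
servo_tool --targets '[[[0.05, 0.7, 0], 0], [[0.05, 0.7, 0], 0], [[0.05, 0.7, 0], 0], [[0.05, 0.7, 0], 0], [[0, 0.5, 0.1], 0]]'

```text
time_s: 10.85
position: [0.537, 0.0681, 0.1195]
orientation: [180.0, 0.1, -161.6]
force: [0.3, -0.1, -0.3]
finger_gap: 0.366
```

Call:
servo_tool --targets '[[[0, 0.2, 0.15], 0], [[0, 0, 0], 0], [[0, 0, 0], 0]]'

```text
time_s: 11.15
position: [0.5344, 0.0756, 0.1108]
orientation: [-180.0, -0.0, -161.6]
force: [0.1, -0.6, -0.2]
finger_gap: 0.366
```

```bash
python3 go.py .536 .079 .095;  python3 - <<'E'
from m import *
s=manip.get_image("side"); o=manip.get_obs()
c=proj(s,o["position"]-[0,0,.0198]).astype(int); print(c)
p,b=blob(s,tuple(c),brass); print(p,b,onplane(s,p,o["position"][2]-.0198))
save(s,"s10.png",(310,130,430,240),5)
E
```

```text
t 11.15 pos [0.5344 0.0756 0.1108] ori [-1.7999e+02 -2.0000e-02 -1.6160e+02] F [ 0.1 -0.6 -0.2] gap 0.366
need tool units [-0.053  0.055  0.316] norm mm 16.2
[366 192]
[367.33990897 191.99356267] [14.125 11.375] [0.53066963 0.07534314 0.09108764]
```

View pics/s10.png

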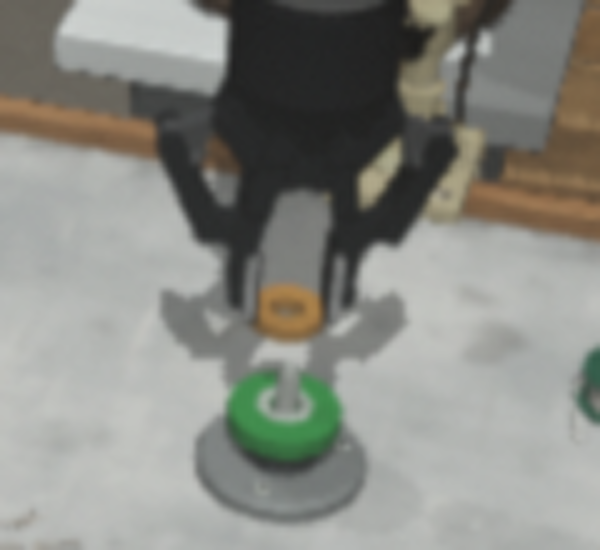

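Call:
servo_tool --targets '[[[-0.05, 0.02, 0.1], 0], [[-0.04, 0.02, 0.15], 0], [[0, 0, 0.05], 0], [[0, 0, 0], 0], [[0, 0, 0], 0]]'

```text
time_s: 11.7
position: [0.5379, 0.079, 0.0956]
orientation: [-180.0, -0.0, -161.6]
force: [0.1, 0.2, 0.1]
finger_gap: 0.365
```

```bash
python3 go.py .538 .079 .095;  python3 - <<'E'
from m import *
s=manip.get_image("side"); o=manip.get_obs()
c=proj(s,o["position"]-[0,0,.0198]).astype(int)
p,b=blob(s,tuple(c),brass); print(p,b,onplane(s,p,o["position"][2]-.0198))
save(s,"s11.png",(340,170,400,240),8)
E
```

```text
t 11.7 pos [0.5379 0.079  0.0956] ori [-1.7999e+02 -3.0000e-02 -1.6163e+02] F [0.1 0.2 0.1] gap 0.365
need tool units [-0.001  0.     0.012] norm mm 0.6
[367.90098373 198.52126828] [14.125 12.125] [0.53501839 0.07894704 0.07598402]
```

View pics/s11.png

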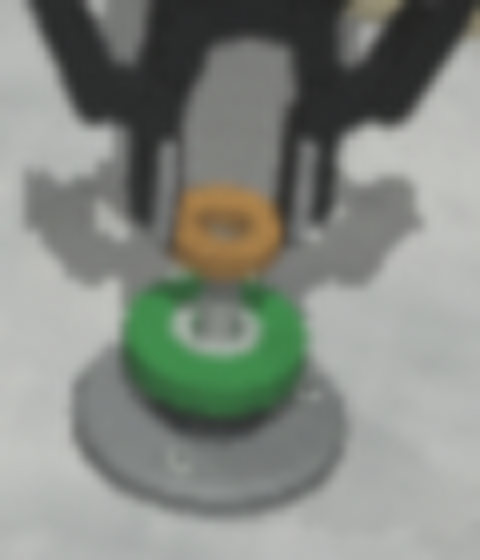

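Call:
servo_tool --targets '[[[0.01, 0, 0.1], 0], [[0, 0, 0.1], 0], [[0, 0, 0.08], 0], [[0, 0, 0], 0]]'

```text
time_s: 12.15
position: [0.537, 0.0788, 0.081]
orientation: [-180.0, -0.1, -161.6]
force: [0.0, 0.8, -0.6]
finger_gap: 0.369
```

```bash
python3 go.py .5375 .079 .0655
```

```text
t 12.15 pos [0.537  0.0788 0.081 ] ori [-1.7999e+02 -8.0000e-02 -1.6163e+02] F [ 0.   0.8 -0.6] gap 0.369
need tool units [-0.012  0.     0.31 ] norm mm 15.5
```

Bottom at 56 mm, below the post tip, with no force: it is on the post.

Call:
servo_tool --targets '[[[0, 0, 0.12], 0], [[0, 0, 0.1], 0], [[0, 0, 0.05], 0], [[0, 0, 0.03], 0], [[0, 0, 0], 0]]'

```text
time_s: 12.65
position: [0.5374, 0.079, 0.0666]
orientation: [-180.0, -0.0, -161.6]
force: [-0.5, -0.2, -0.9]
finger_gap: 0.368
```

```bash
python3 go.py .5375 .079 .0648
```

```text
t 12.65 pos [0.5374 0.079  0.0666] ori [-1.7999e+02 -3.0000e-02 -1.6162e+02] F [-0.5 -0.2 -0.9] gap 0.368
need tool units [-0.002 -0.     0.035] norm mm 1.8
```

Call:
servo_tool --targets '[[[0, 0, 0.02], 0], [[0, 0, 0.02], 0], [[0, 0, 0], 0]]'

```text
time_s: 12.95
position: [0.5376, 0.0791, 0.0649]
orientation: [180.0, 0.0, -161.6]
force: [0.3, -0.1, -0.5]
finger_gap: 0.364
```

Call:
servo_tool --targets '[[[0, 0, 0], 0], [[0, 0, 0], 0], [[0, 0, 0], 0], [[0, 0, 0], 0]]' --jaw 0.6

```text
time_s: 13.35
position: [0.5375, 0.079, 0.0648]
orientation: [180.0, 0.0, -161.6]
force: [-0.2, 0.2, 0.4]
finger_gap: 0.602
```

Call:
servo_tool --targets '[[[0, 0, -0.3], 0], [[0, 0, -0.6], 0], [[0, 0, -0.6], 0], [[0, 0, -0.1], 0], [[0, 0, 0], 0]]'

```text
time_s: 13.85
position: [0.538, 0.0793, 0.1459]
orientation: [180.0, 0.1, -161.6]
force: [0.1, 0.2, -1.3]
finger_gap: 0.602
```

```bash
python3 go.py .4580 -.1712 .1;  python3 - <<'E'
from m import *
s=manip.get_image("side")
c=proj(s,[.535,.079,.045]).astype(int)
p,b=blob(s,tuple(c),brass); print(p,b,onplane(s,p,.045))
save(s,"s12.png",(340,170,400,240),8)
E
```

```text
t 13.85 pos [0.538  0.0793 0.1459] ori [ 1.7997e+02  1.5000e-01 -1.6162e+02] F [ 0.1  0.2 -1.3] gap 0.602
need tool units [ 3.101 -4.251  0.908] norm mm 267.0
[366.50818648 208.84526722] [14.25 10.75] [0.53508993 0.0781492  0.045     ]
```

View pics/s12.png

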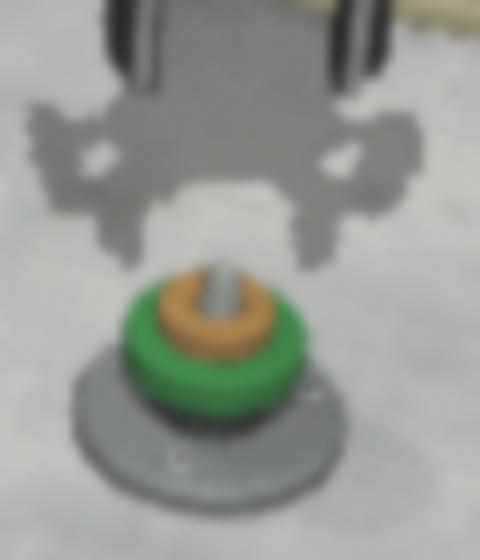

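Call:
servo_tool --targets '[[[0.3, -0.4, 0], 0], [[0.5, -0.7, 0], 0], [[0.5, -0.7, 0.1], 0], [[0.5, -0.7, 0.1], 0], [[0.5, -0.7, 0.2], 0]]'

```text
time_s: 14.4
position: [0.4777, -0.1104, 0.1238]
orientation: [180.0, -0.1, -161.6]
force: [1.5, 0.1, -0.9]
finger_gap: 0.599
```

Call:
servo_tool --targets '[[[0.5, -0.7, 0.4], 0], [[0.3, -0.35, 0.4], 0], [[0, 0, 0.2], 0], [[0, 0, 0], 0], [[0, 0, 0], 0]]'

```text
time_s: 14.9
position: [0.4576, -0.1711, 0.0745]
orientation: [180.0, -0.1, -161.6]
force: [1.1, 0.0, -0.6]
finger_gap: 0.596
```

```bash
python3 go.py .458 -.171 .022;  python3 - <<'E'
from m import *
s=manip.get_image("side")
save(s,"s13.png",(240,120,330,210),6)
E
```

```text
t 14.9 pos [ 0.4576 -0.1711  0.0745] ori [ 1.7999e+02 -6.0000e-02 -1.6159e+02] F [ 1.1  0.  -0.6] gap 0.596
need tool units [-0.01 -0.    1.05] norm mm 52.5
```

View pics/s13.png

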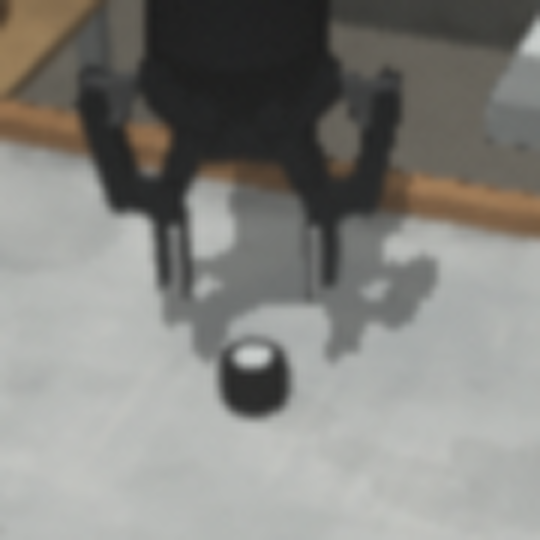

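Call:
servo_tool --targets '[[[0, 0, 0.4], 0], [[0, 0, 0.4], 0], [[0, 0, 0.2], 0], [[0, 0, 0.03], 0], [[0, 0, 0], 0]]'

```text
time_s: 15.45
position: [0.4579, -0.1711, 0.0237]
orientation: [-180.0, 0.0, -161.6]
force: [-0.3, 0.6, 0.3]
finger_gap: 0.601
```

Call:
servo_tool --targets '[[[0, 0, 0], 0], [[0, 0, 0], 0], [[0, 0, 0], 0], [[0, 0, 0], 0], [[0, 0, 0], 0]]' --jaw 0

```text
time_s: 15.95
position: [0.4582, -0.1714, 0.0243]
orientation: [-180.0, 0.1, -161.6]
force: [-0.7, 1.9, 6.3]
finger_gap: 0.331
```

Call:
servo_tool --targets '[[[0, 0, -0.1], 0], [[0, 0, -0.4], 0], [[-0.1, 0.2, -0.7], 0], [[-0.3, 0.4, -0.7], 0], [[-0.3, 0.4, -0.4], 0]]'

```text
time_s: 16.45
position: [0.4758, -0.1127, 0.1415]
orientation: [-179.9, 0.2, -161.7]
force: [1.2, 0.4, 0.3]
finger_gap: 0.329
```

```bash
python3 go.py .5375 .079 .145
```

```text
t 16.45 pos [ 0.4758 -0.1127  0.1415] ori [-179.94    0.2  -161.67] F [1.2 0.4 0.3] gap 0.329
need tool units [-2.377  3.251 -0.064] norm mm 201.4
```

Call:
servo_tool --targets '[[[-0.5, 0.65, 0], 0], [[-0.5, 0.65, 0], 0], [[-0.5, 0.65, 0], 0], [[-0.45, 0.65, 0], 0], [[-0.4, 0.6, 0.2], 0]]'

```text
time_s: 16.95
position: [0.5371, 0.078, 0.1299]
orientation: [180.0, 0.2, -161.6]
force: [-0.7, -0.0, -0.2]
finger_gap: 0.328
```

Call:
servo_tool --targets '[[[0, 0, 0.3], 0], [[0, 0, 0.2], 0], [[0, 0, 0], 0], [[0, 0, 0], 0]]'

```text
time_s: 17.35
position: [0.5357, 0.0751, 0.1036]
orientation: [-180.0, -0.0, -161.7]
force: [0.8, -0.5, -0.1]
finger_gap: 0.33
```

```bash
python3 go.py .5375 .079 .1;  python3 - <<'E'
from m import *
s=manip.get_image("side"); o=manip.get_obs()
save(s,"s14.png",(325,140,405,230),7)
print(proj(s,[.534,.079,.064]),(proj(s,o["position"]-[0,0,.0003])-[325,140])*7+3)
E
```

```text
t 17.35 pos [0.5357 0.0751 0.1036] ori [-1.7999e+02 -2.0000e-02 -1.6166e+02] F [ 0.8 -0.5 -0.1] gap 0.33
need tool units [-0.058  0.062  0.071] norm mm 5.5
[367.60482189 202.33458403] [298.45856944 345.17203473]
```

View pics/s14.png

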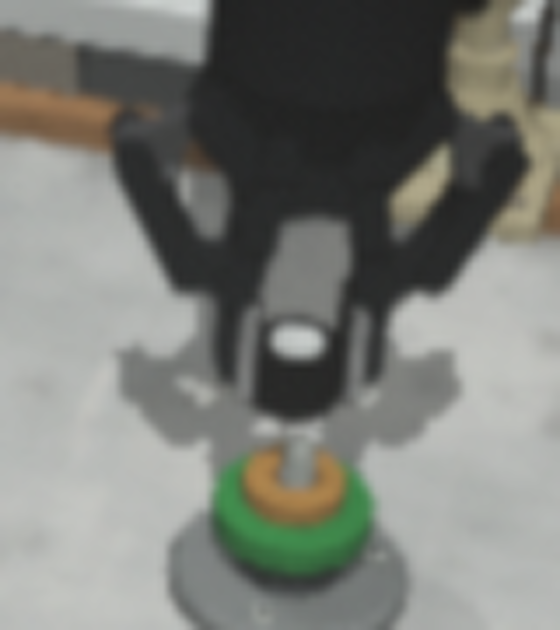

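```bash
python3 - <<'E'
from m import *; import pickle
s=manip.get_image("side"); o=manip.get_obs()
t0,s0=pickle.load(open("im0.pkl","rb"))
w=lambda h:(h[...,2]>165)
z=o["position"][2]-.0003
for d,c,zz in((s,(367,188),z),(s0,(282,179),.024)):
    p,b=blob(d,c,w,8); 
    print(p,b,onplane(d,p,zz),o["position"])
p,b=blob(s,(367,192),lambda h:(h[...,2]<60),9);print(p,b)
E
```

```text
[367.12277508 188.1290742 ] [6.25  3.625] [0.53338359 0.07439762 0.10378968] [0.53619114 0.07530905 0.10408968]
[282.78579053 174.89332812] [16. 12.] [ 0.43667261 -0.17592865  0.024     ] [0.53619114 0.07530905 0.10408968]
[368.27950489 191.44381214] [14.375 16.5  ]
```

Call:
servo_tool --targets '[[[-0.02, 0.04, 0.1], 0], [[-0.02, 0.03, 0.1], 0], [[0, 0, 0], 0], [[0, 0, 0], 0]]'

```text
time_s: 17.85
position: [0.5366, 0.0798, 0.0931]
orientation: [-180.0, -0.0, -161.6]
force: [-0.9, -0.4, 0.3]
finger_gap: 0.327
```

```bash
python3 go.py .537 .079 .0743;  python3 - <<'E'
from m import *
s=manip.get_image("side"); o=manip.get_obs()
p,b=blob(s,(367,191),lambda h:(h[...,2]>165),8); print(p,b,onplane(s,p,o["position"][2]-.0003))
save(s,"s15.png",(340,160,400,230),8)
E
```

```text
t 17.85 pos [0.5366 0.0798 0.0931] ori [-1.7999e+02 -3.0000e-02 -1.6162e+02] F [-0.9 -0.4  0.3] gap 0.327
need tool units [-0.003 -0.017  0.376] norm mm 18.8
[368.58539842 192.36580798] [6.  3.5] [0.53372026 0.07885997 0.09295008]
```

View pics/s15.png

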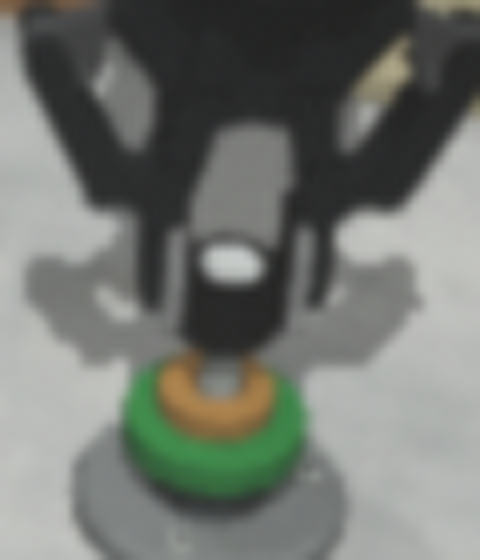

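Call:
servo_tool --targets '[[[-0.01, -0.01, 0.07], 0], [[0, 0, 0.07], 0], [[0, 0, 0.05], 0], [[0, 0, 0], 0]]'

```text
time_s: 18.3
position: [0.537, 0.0794, 0.0833]
orientation: [-180.0, -0.1, -161.6]
force: [-0.1, 0.8, 0.3]
finger_gap: 0.329
```

```bash
python3 go.py .537 .079 .0743
```

```text
t 18.3 pos [0.537  0.0794 0.0833] ori [-1.7999e+02 -5.0000e-02 -1.6162e+02] F [-0.1  0.8  0.3] gap 0.329
need tool units [ 0.002 -0.007  0.179] norm mm 9.0
```

Call:
servo_tool --targets '[[[0, 0, 0.08], 0], [[0, 0, 0.05], 0], [[0, 0, 0.03], 0], [[0, 0, 0.01], 0], [[0, 0, 0], 0]]'

```text
time_s: 18.8
position: [0.5373, 0.0795, 0.0752]
orientation: [-180.0, -0.0, -161.6]
force: [0.2, 0.4, -0.1]
finger_gap: 0.327
```

```bash
python3 go.py .537 .079 .0743
```

```text
t 18.8 pos [0.5373 0.0795 0.0752] ori [-1.8000e+02 -1.0000e-02 -1.6162e+02] F [ 0.2  0.4 -0.1] gap 0.327
need tool units [ 0.009 -0.007  0.019] norm mm 1.1
```

Call:
servo_tool --targets '[[[0, 0, 0.02], 0], [[0, 0, 0], 0], [[0, 0, 0], 0]]'

```text
time_s: 19.1
position: [0.5374, 0.0795, 0.0744]
orientation: [180.0, 0.0, -161.6]
force: [0.2, 0.6, -0.3]
finger_gap: 0.329
```

Call:
servo_tool --targets '[[[0, 0, 0], 0], [[0, 0, 0], 0], [[0, 0, 0], 0], [[0, 0, 0], 0]]' --jaw 0.6

```text
time_s: 19.5
position: [0.5373, 0.0795, 0.0743]
orientation: [180.0, 0.0, -161.6]
force: [-0.4, 0.2, -0.2]
finger_gap: 0.601
```

Call:
servo_tool --targets '[[[0, 0, -0.3], 0], [[0, 0, -0.6], 0], [[0, 0, -0.8], 0], [[0, 0, -0.6], 0], [[0, 0, 0], 0]]'

```text
time_s: 20.0
position: [0.5397, 0.0804, 0.1941]
orientation: [180.0, 0.5, -161.6]
force: [0.1, 0.8, -0.4]
finger_gap: 0.598
```

Call:
servo_tool --targets '[[[0, -0.6, 0], 0], [[0, -0.9, 0], 0], [[0, -0.9, 0], 0], [[0, -0.9, 0], 0], [[0, -0.6, 0], 0]]'

```text
time_s: 20.5
position: [0.599, -0.108, 0.1885]
orientation: [180.0, -0.0, -161.7]
force: [0.3, 0.7, 0.3]
finger_gap: 0.6
```

Call:
servo_tool --targets '[[[0, -0.6, 0], 0], [[0, -0.6, 0], 0], [[0, 0, 0], 0]]'

```text
time_s: 20.8
position: [0.618, -0.1655, 0.188]
orientation: [180.0, -0.1, -161.8]
force: [-0.3, 0.3, -0.4]
finger_gap: 0.6
```

```bash
python3 go.py .537 .079 .0743;  python3 - <<'E'
from m import *
s=manip.get_image("side"); t=manip.get_image("top")
p,b=blob(s,(367,201),lambda h:(h[...,2]>165)&(h[...,1]<40),7); print(p,b,onplane(s,p,.074))
save(s,"s16.png",(330,170,400,240),8);save(t,"t16.png",(230,160,310,230),8)
cv2.imwrite("pics/t17.png",t["pixels"][...,::-1])
E
```

```text
t 20.8 pos [ 0.618  -0.1655  0.188 ] ori [ 1.8000e+02 -8.0000e-02 -1.6179e+02] F [-0.3  0.3 -0.4] gap 0.6
need tool units [0.007 5.151 2.274] norm mm 281.5
[365.36485254 197.41083966] [14.    10.625] [0.53004809 0.07183811 0.074     ]
```

View pics/s16.png

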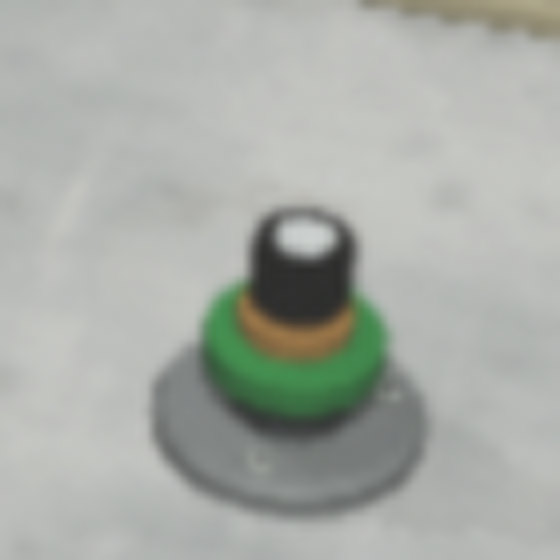

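View pics/t17.png

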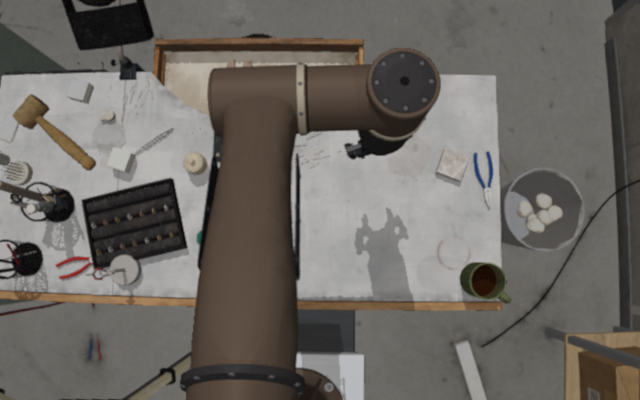

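View pics/t16.png

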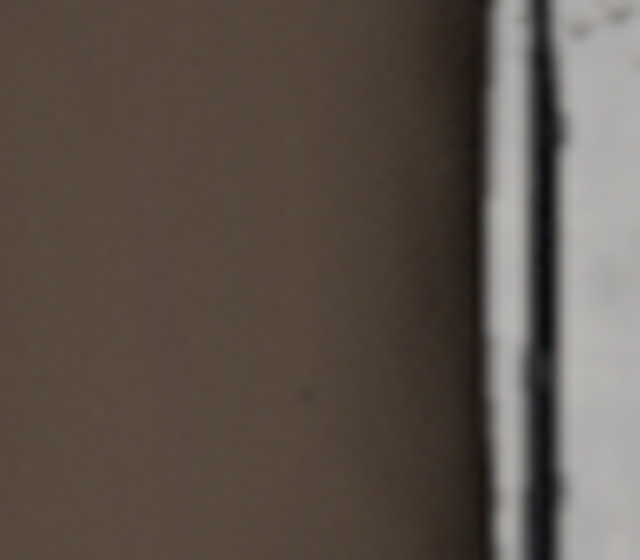

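```bash
python3 - <<'E'
from m import *
s=manip.get_image("side")
print(proj(s,[.534,.079,.074]),onplane(s,(330+305.5/8-.5,170+237.5/8-.5),.074))
save(s,"s18.png",(0,0,640,400),1)
E
```

```text
[367.95077982 198.9552308 ] [0.53509528 0.07861688 0.074     ]
```

View pics/s18.png

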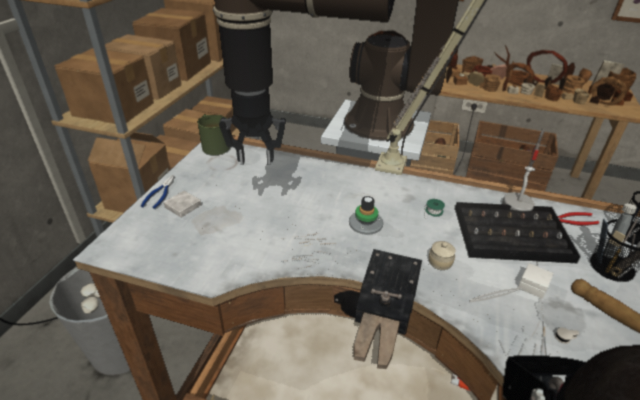

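The stack stands at (367, 212). The jar at (442, 255), the spool at (434, 207) and the block at (183, 205) haven't moved, and the lamp is untouched. The cap's top disc projects where a 74 mm high stack should put it.

```bash
python3 -c "
from station import manip
print(manip.hand_in())"
```

```text
the job is handed in; nothing more can be done
None
```

The arbor is loaded and the job is handed in. The green wheel went over the post first, then the brass spacer, then the black cap open end down. It took about 21 s of the 61 s allowed.

**Seating:** Each part went over the post with only about 1 N on the wrist. The highest force I saw was about 6.5 N, while gripping. All three were let go within 0.5 mm of their calculated seated heights, and the side view shows them flat on one another.

**Position:** The cap's bright disc measured (0.535, 0.079) at the expected 74 mm height, within about 1.5 mm of the arbor as the side camera sees it.

**Bystanders:** The jar, spool and block look unmoved in the last side picture.

**Checks that disagreed or failed:**
- The two cameras differed by 1.4 to 2.7 mm in x, so I lined up over the post with the side view only.
- The jaw reading was about 2 to 5 mm smaller than each part's true width, though every grasp held.
- An automatic mask for the cap's disc failed on the last picture, so I picked its centre by eye.
- The top view of the finished stack was blocked by the arm, so the final check rests on the side camera alone.

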